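# Lock the ball cradle of the drilling jig

### The job

Lock the ball-drilling jig: push the stud on the slotted wooden disc round until the disc's slot lines up with the steel bar, then push the bar by its wooden end block through the disc and fully home into the ball cradle. Do it all by pushing: do not lift the bar, and leave the wooden ball in its cup and everything else on the bench where it is.

Things in the scene. Friction and masses are not known exactly. Their poses are not given: they have to be found in the camera images.
- jig: Drilling jig: plywood board 385 x 130 x 18 mm fixed to the bench. Origin: on the bench surface, on the disc's axis. x = the direction in which the bar is pushed, z = up. 'Jig frame' in these notes means this frame, in mm. Board: x -265 to 120, y -65 to 65. Bed under the bar: top z 30, x -258 to -48, between low rails (tops z 38, outer faces y +-24).
- bridge (a point): Centre of the top (z 56) of the wooden guide bridge over the bar: x -90 to -48, y -32 to 32 in the jig frame. Its rear face (x -90) is the stop for the bar's end block. Fixed.
- cradle (a point): Centre of the top (z 56) of the cradle block, whose 25 mm wide tunnel takes the bar's nose: x 50 to 107, y -33 to 33 in the jig frame. The ball's cup (32 mm across, 8 mm high) stands on it at x 85. Fixed.
- disc (a joint): Angle (rad) of the wooden disc (76 mm across, top at z 50) about its upright axis, counterclockwise from above positive. At 0 and equally at 3.14 its slot (26 mm wide, mouths flared to 34, open at the top, right across through the centre) lies in line with the bar; either will do. Range -0.3 to 3.44, no click stop, stays where it is left; about 3 N at the stud turns it.
- stud (a point): Centre of the top of the round wooden stud on the disc, 12 mm across, from the disc's top at z 50 up to z 86, for turning the disc by sideways pushes. It stands 27 mm from the disc's axis, square to the slot: on the jig's +y side when the joint reads 0, towards the bar (-x) at 1.57, on the -y side at 3.14.
- bar: Loose steel bar, 0.25 to 0.5 kg, 20 mm wide, 16 high, lying on the bed in the guide. Origin: on its underside below the end block's centre; its x axis runs to the rounded nose 175 mm away. Starts at x -235 to -222 in the jig frame, nose just short of the disc; fully home at x -100. 1 to 4 N slides it. A slot out of line stops it at the disc's rim; the nose draws a nearly aligned slot true.
- block (a point): Centre of the top (z 75 in the jig frame) of the upright wooden end block on the bar: 20 mm along the bar, 36 mm across, its underside at z 40. Push on its rear (-x) face; when the bar is home its front face meets the bridge's rear face.
- ball_center (a point): Centre of a loose plain wooden ball, 40 mm across, resting in the cup on the cradle block, about 81 mm above the bench, at x 85 in the jig frame. Leave it there.
- sander: Loose cork sanding block with a green sole, 100 x 52 x 30 mm, origin under its centre; beside the jig on its +y side. Leave it.
- screwdriver: Loose screwdriver lying along its x axis, beside the jig on its -y side, up to about 35 mm high. Leave it.
- tray: Cardboard tray of wooden balls, 250 x 190 x 35 mm (balls up to 47 mm high), origin under its centre, to the robot's left. Leave it.
- mug: Mug, 76 mm across, 85 mm tall, origin under its centre, to the robot's right. Leave it.
- glue: White jar, 60 mm across, 85 mm tall, origin under its centre, at the back left. Leave it.
- hammer: Hammer lying on the bench to the robot's right. Leave it.
Not all that is in view belongs to the job. Leave any green, purple or red look-alike of the bar alone.

How it is judged:
On the way, in this order (a step that is already met when the one before it is completed fails the run):
1. the disc's slot lies in line with the bar (within 0.1 rad) ((value of joint disc between -0.1 and 0.1 rad or value of joint disc between 3.04159 and 3.24159 rad)), for 0.2 s.
2. the bar has been pushed through the disc, home to within 5 mm of its stop (x of bar in the frame of jig above -0.105 m), for 0.2 s.
At the end, for the whole second after the job is handed in: Bar through the disc, its end block within 5 mm of the guide, flat on its bed (4 mm, 0.08 rad) and at rest; slot in line within 0.1 rad; ball within 10 mm and all other loose things within 20 mm of where they began (x of bar in the frame of jig above -0.105 m and (value of joint disc between -0.1 and 0.1 rad or value of joint disc between 3.04159 and 3.24159 rad) and z of bar in the frame of jig below 0.034 m and angle between bar's own z axis and vertical below 0.08 rad and linear speed of bar below 0.01 m/s and distance of ball_center from where it was at the start of the episode below 0.01 m and distance of each of sander, screwdriver, tray, mug, glue, hammer from where it was at the start of the episode below 0.02 m); the robot touches nothing.
It fails at once if the bar was lifted (8 mm off its bed, or tilted 0.2 rad) (z of bar in the frame of jig above 0.038 m or angle between bar's own z axis and vertical above 0.2 rad).
It fails at once if the ball left its cup (distance of ball_center from where it was at the start of the episode above 0.01 m).
It fails at once if another loose thing on the bench was moved by more than 20 mm (distance of any of sander, screwdriver, tray, mug, glue, hammer from where it was at the start of the episode above 0.02 m).
It also fails if it takes over 48 s, if anything falls off the work surface, if the arm or the gripper's body presses on something with over 40 N, if the wrist force passes 120 N, or if a joint passes its speed limit or range.

### The arm

A 6-joint arm with a two-finger parallel gripper is mounted at the origin on the work surface. World frame = base frame: x ahead of the robot, y to its left, z up, the work surface at z = 0. Lengths are in m, angles in rad, forces in N, time in s.
With the tool pointing down it reaches from about 0.2 to 0.875 m from the base axis. Payload 3.4 kg.
Tool frame: the origin (TCP) lies on the centre line of the jaws, within the pads' length; the fingertips stand 8 mm ahead of it and the grasp point (between the pads) lies 11 mm behind it (robot.tip_reach is the x of the fingertips in the tool frame, in m); x points along the fingers, y is the direction in which the jaws open and shut, and the axes are right-handed (so a half turn about x gives the same grasp; the last joint's range is limited). The gripper opens to 94 mm and grips with 3 to 60 N. Pads are 16 mm wide; open, the fingers measure 119 mm over their backs; the gripper's body (75 mm by 177 mm) begins 78 mm behind the grasp point.
Start: joints at [1.229, 0.276, 1.505, -0, 1.361, -0.121], TCP at [0.126, 0.561, 0.213] pointing down, gripper open.
Joint ranges: [-2.89, 2.89], [-0.75, 2.08], [0.22, 2.7], [-1.18, 4.32], [0.11, 2.71], [-2.7, 2.7]. Speed limits (rad/s): [2.57, 2.57, 3.14, 3.14, 3.14, 3.14].

### API

Orientations are given as a rotation vector (axis times angle).
In Python, from station import robot gives the robot as it stands. The module is installed in compiled form; this text tells all that it offers.
- The arm moves only by the tool drive_tool, never from a script. Its argument "steps" is a list of rows, each an object of numbers: "ax", "ay", "az": the turn, a rotation vector about the tool's x, y, z in rad; "x", "y", "z": the shift along the tool's x, y, z in mm; "gripper": the gripper command: -1 is fully open, 1 is shut, values between are in proportion. A call has 1 to 12 rows; each row shifts and turns the commanded pose from where the row before left it, along the tool's axes as they then stand; what a row does not reach is not made up. A row lasts 1/10 s, in which the tool goes at most 50 mm and 8.59 degrees, less where a joint would pass 70% of its speed; a pose out of reach is approached as far as the arm can. A call is refused whole if a number of a shift passes 50 or a number of a turn 0.15, either way. A call with a gripper value outside its range is refused whole. The fingers move at their own pace and stop on an object; "newtons" is the grip in N (left out, the last holds). Time passes only in rows, so rows that do not move let the fingers close. It gives the time, the measured TCP pose, the force and the opening at its end, in the units of the state.
- robot.read_state(): the state, without advancing time (a new reading comes with each control period).
- robot.capture(name): name is "scene" or "top" or "wrist"; returns the picture (384x512x3 uint8, red, green, blue); there is no depth.
- robot.get_calibration(name): a dict with "fx", "fy", "cx", "cy" (pixels), "R" (3x3) and "t" (3): a world point X has camera coordinates R X + t; the wrist camera has in their place "mount" (4x4, takes a point from camera to tool coordinates, whose origin is the TCP and whose axes are the tool frame's). Camera axes: x right, y down, z forward; pixel columns grow to the right and rows downward; lengths in m; the calibration is good to about 2 mm. A picture is of the moment at which its call begins: read the wrist's pose just before it. get_calibration takes no time and is no camera call.
- robot.hand_in(): hands the job in, once; it reports no verdict.
The state is a dict: "time_s": time; "joint_pos": joint angles; "dq": joint speeds; "joint_efforts": joint torques, N m; "ee_pos": TCP position; "ee_rot": TCP orientation; "wrist_force": force on the tool from outside, world axes, zero at the start; "torque": the same for the moment, N m; "gripper_width": finger opening in m.
Only numpy, scipy, OpenCV 4.12 (cv2) and the standard library are available. Lean on these libraries where they do the work, as an engineer would, in place of code of your own. Each camera call takes 0.05 s, during which the arm holds its last target. There are 200 camera calls.

## Working session

There is one attempt and no reset: what is moved stays moved. The work goes in short steps, Python scripts to look and compute and a tool call to move; the robot and the scene stay as the last step left them, time stands still between calls to the robot, and variables do not carry over. Pictures are saved under pics/ and viewed, about 8 in all and at most 12, crops included, and the job is handed in when it is done.

Besides the shell and the picture viewer there is one more tool, called after "Call:" as name([rows], argument=value, ...), one row to a line, values as JSON. drive_tool: Moves the arm, as the interface text tells. Its arguments: {"type":"object","properties":{"steps":{"type":"array"},"newtons":{"type":"number"}},"required":["steps"]}

```bash
mkdir -p pics; python3 - <<'E'
from station import robot
import cv2,numpy as np
s=robot.read_state();print(s['time_s'],s['ee_pos'],s['ee_rot'],s['gripper_width'],robot.tip_reach)
for n in("scene","top"):
    im=robot.capture(n)[:,:,::-1];cv2.imwrite(f"pics/{n}0.png",im)
    print(n,robot.get_calibration(n))
a=cv2.imread("pics/top0.png");cv2.imwrite("pics/top0b.png",cv2.resize(a,(800,600),interpolation=cv2.INTER_CUBIC))
E
```

```text
0.0 [0.1257672  0.56052368 0.2126188 ] [ 0.17199747  1.56422956 -0.17473108] 0.09408492790019381 0.008
scene {'fx': 359.4419072982174, 'fy': 359.4419072982174, 'cx': 255.07971043429117, 'cy': 195.57261573485417, 'R': array([[ 0.63834746,  0.76957295,  0.01643147],
       [ 0.61468536, -0.49678956, -0.61266796],
       [-0.46332971,  0.40119522, -0.79016959]]), 't': array([-0.29344711, -0.2773345 ,  1.64883374])}
top {'fx': 398.40457338060924, 'fy': 398.40457338060924, 'cx': 250.80066317667075, 'cy': 192.28876156914845, 'R': array([[ 0.01608916, -0.9998596 , -0.00468142],
       [-0.99439887, -0.01551179, -0.10454792],
       [ 0.10446062,  0.00633729, -0.99450883]]), 't': array([-0.03280703,  0.50143996,  1.23109463])}
```

View pics/top0b.png

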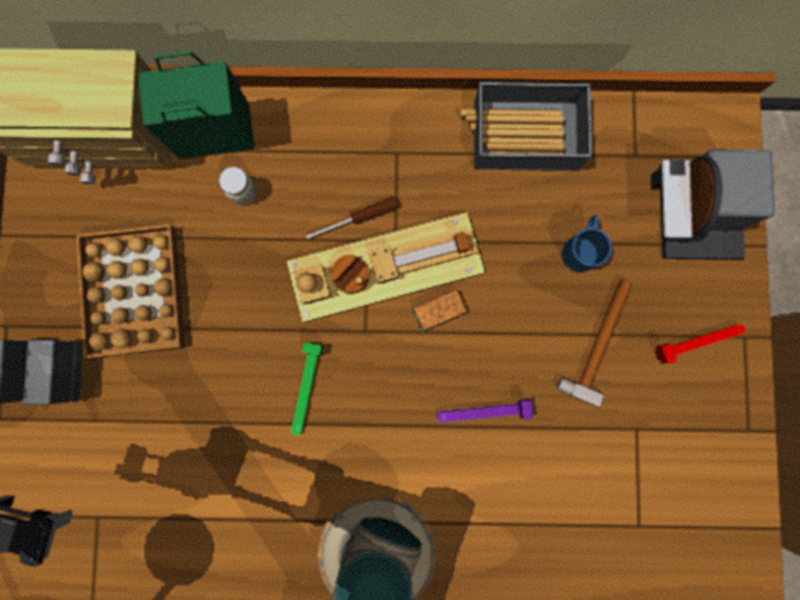

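View pics/scene0.png

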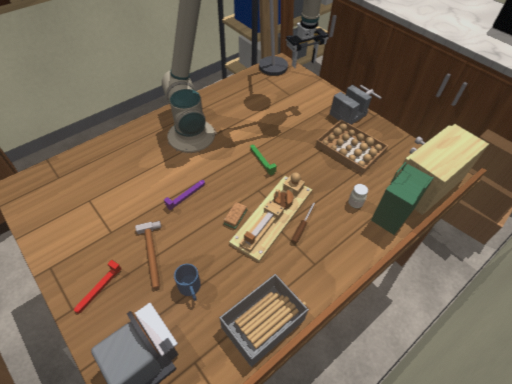

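The top view shows the jig at about (290-485, 215-320) of the 800-pixel picture. The steel-grey bar lies at its right end, with its block at (462,240), the disc at (350,272) and the ball at (310,282). The green, purple and red look-alikes lie off the jig at (305,390), (485,412) and (705,343). The bar that fits is the grey one on the jig. I'll measure the jig and check the bar in an enlarged crop.

```bash
cat > h.py <<'E'
import numpy as np,cv2
from station import robot
def ray(n,uv,z):
    c=robot.get_calibration(n);R,t=c['R'],c['t']
    d=R.T@np.array([(uv[0]-c['cx'])/c['fx'],(uv[1]-c['cy'])/c['fy'],1]);o=-R.T@t
    return o+d*(z-o[2])/d[2]
def proj(n,X):
    c=robot.get_calibration(n);p=c['R']@X+c['t'];return np.array([c['fx']*p[0]/p[2]+c['cx'],c['fy']*p[1]/p[2]+c['cy']])
E
python3 - <<'E'
from h import *
im=cv2.imread("pics/top0.png")
hsv=cv2.cvtColor(im,cv2.COLOR_BGR2HSV)
roi=np.zeros(im.shape[:2],np.uint8);roi[130:212,178:316]=255
print(hsv[186,200],hsv[195,260],hsv[142,295])
m=cv2.inRange(hsv,(20,50,130),(34,255,255))&roi
m=cv2.morphologyEx(m,cv2.MORPH_OPEN,np.ones((3,3)))
cs=cv2.findContours(m,0,2)[0];c=max(cs,key=cv2.contourArea)
r=cv2.minAreaRect(c);b=cv2.boxPoints(r);print(r,b)
P=np.array([ray("top",p,.018) for p in b]);print(P.round(4));print(np.linalg.norm(P-np.roll(P,1,0),axis=1))
v=im[125:220,175:325].copy();v=cv2.resize(v,None,fx=5,fy=5,interpolation=cv2.INTER_CUBIC)
cv2.polylines(v,[((b-[175,125]+.5)*5).astype(np.int32)],True,(0,0,255),1)
cv2.imwrite("pics/crop1.png",v)
E
```

```text
[ 17 154 116] [ 14 172 148] [ 27 112 200]
((247.85292053222656, 183.5882110595703), (34.74351501464844, 123.8648452758789), 85.60128784179688) [[184.77057 171.01764]
 [308.27054 161.51761]
 [310.93527 196.15878]
 [187.4353  205.65881]]
[[ 0.5678  0.1874  0.018 ]
 [ 0.6046 -0.2071  0.018 ]
 [ 0.4934 -0.2157  0.018 ]
 [ 0.457   0.1752  0.018 ]]
[0.1114536  0.39619877 0.1115701  0.39257299]
```

View pics/crop1.png

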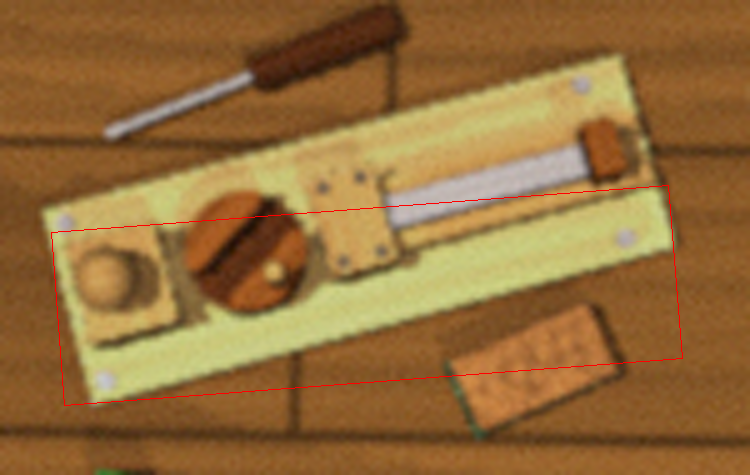

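The crop shows the grey bar in its guide, with its end block at about crop (603,150). The disc is at (247,250), with its slot out of line. The stud is at (275,271) and the board corners are at about (42,208), (622,55), (677,248) and (92,405). The red rectangle is a bad fit because the mask only caught part of the board, so I'll use the corners.

```bash
cat >> h.py <<'E'
def jig():
    b=np.array([(42,208),(622,55),(677,248),(92,405)])/5+[175,125]-.4
    P=np.array([ray("top",p,.018) for p in b])
    Q=np.array([(.120,-.065),(-.265,-.065),(-.265,.065),(.120,.065)])
    d=lambda a:a-a.mean(0)
    H=d(Q).T@d(P[:,:2]);th=np.arctan2(H[0,1]-H[1,0],H[0,0]+H[1,1])
    R=np.array([[np.cos(th),-np.sin(th)],[np.sin(th),np.cos(th)]])
    o=P[:,:2].mean(0)-R@Q.mean(0)
    return o,R,th,P,np.abs((Q@R.T+o)-P[:,:2]).max()
E
python3 - <<'E'
from h import *
o,R,th,P,e=jig();print(o,th,e,np.linalg.norm(P-np.roll(P,1,0),axis=1))
w=lambda c,z:R.T@(ray("top",np.array(c)/5+[175,125]-.4,z)[:2]-o)
for n,c,z in(("disc",(247,250),.05),("stud",(275,271),.086),("block",(603,150),.075),("slotA",(198,275),.05),("slotB",(285,203),.05),("ball",(100,277),.081),("bridge",(352,222),.056)):print(n,(w(c,z)*1000).round(1))
s=w((275,271),.086);print("angle",np.arctan2(-s[0],s[1]))
E
```

```text
[0.55344426 0.06003585] 1.8490276467951299 0.00047362090027025516 [0.13086897 0.38546529 0.13009517 0.38518076]
disc [-0.7  0.2]
stud [-15.   22.9]
block [-227.7    1.1]
slotA [32.6  7.5]
slotB [-31.1 -22.3]
ball [88.5 -1.8]
bridge [-68.2   1.2]
angle 0.5784326923589105
```

```bash
cat >> h.py <<'E'
from scipy.spatial.transform import Rotation as Ro
def st():
    s=robot.read_state();o,R,th,_,_=jig()
    M=Ro.from_rotvec(s['ee_rot']).as_matrix();p=s['ee_pos']
    return s,M,p,R.T@(p[:2]-o)*1000
def goto(jx,jy,tipz):
    "tool-axis shift in mm to bring TCP to jig (x,y mm) with the fingertips at tipz mm"
    s,M,p,j=st();o,R,th,_,_=jig()
    t=np.append(R@np.array([jx,jy])/1000+o,tipz/1000+.008)
    print("t",s['time_s'],"jig now",j.round(1),"tipz",(p[2]*1000-8).round(1),"shift",(M.T@(t-p)*1000).round(1),"F jig",(R.T@s['wrist_force'][:2]).round(1),s['wrist_force'][2].round(1),"w",s['gripper_width'],"yaw err",yaw())
def yaw():
    M=st()[1];o,R,th,_,_=jig();v=R.T@M[:2,2];a=np.arctan2(v[1],v[0]);return a.round(3) # rotation of tool z from jig x
E
python3 - <<'E'
from h import *
s,M,p,j=st();print(M.round(3));goto(-42,25,150)
E
```

```text
[[-0.001  0.219  0.976]
 [-0.002  0.976 -0.219]
 [-1.    -0.002 -0.   ]]
t 0.1 jig now [598.7 273.8] tipz 204.7 shift [  55.3 -443.5  525.1] F jig [-0.7 -0.2] 0.4 w 0.09412966156043891 yaw err -2.07
```

Call:
drive_tool([
  {"ax": 0.14, "gripper": 1},
  {"ax": 0.14, "gripper": 1},
  {"ax": 0.14, "gripper": 1},
  {"ax": 0.14, "gripper": 1},
  {"ax": 0.14, "gripper": 1},
  {"ax": 0.14, "gripper": 1},
  {"ax": 0.14, "gripper": 1},
  {"ax": 0.09, "gripper": 1},
  {"gripper": 1},
], newtons=10)

```text
$.steps[0]: bad value
```

```bash
python3 - <<'E'
from h import *
goto(-42,25,150)
E
```

```text
t 0.1 jig now [598.7 273.8] tipz 204.7 shift [  55.3 -443.5  525.1] F jig [-0.7 -0.2] 0.4 w 0.09412966156043891 yaw err -2.07
```

Call:
drive_tool([
  {"ax": 0.14, "ay": 0, "az": 0, "x": 0, "y": 0, "z": 0, "gripper": 1},
  {"ax": 0.14, "ay": 0, "az": 0, "x": 0, "y": 0, "z": 0, "gripper": 1},
  {"ax": 0.14, "ay": 0, "az": 0, "x": 0, "y": 0, "z": 0, "gripper": 1},
  {"ax": 0.14, "ay": 0, "az": 0, "x": 0, "y": 0, "z": 0, "gripper": 1},
  {"ax": 0.14, "ay": 0, "az": 0, "x": 0, "y": 0, "z": 0, "gripper": 1},
  {"ax": 0.14, "ay": 0, "az": 0, "x": 0, "y": 0, "z": 0, "gripper": 1},
  {"ax": 0.14, "ay": 0, "az": 0, "x": 0, "y": 0, "z": 0, "gripper": 1},
  {"ax": 0.09, "ay": 0, "az": 0, "x": 0, "y": 0, "z": 0, "gripper": 1},
  {"ax": 0, "ay": 0, "az": 0, "x": 0, "y": 0, "z": 0, "gripper": 1},
], newtons=10)

```text
time_s: 1.0
ee_pos: [0.1259, 0.5608, 0.213]
ee_rot: [1.0, 1.329, -1.001]
wrist_force: [-0.4, -0.9, 0.2]
gripper_width: 0.0253
```

```bash
python3 - <<'E'
from h import *
goto(-42,25,150)
E
```

```text
t 1.0 jig now [598.9 273.6] tipz 205.0 shift [ 55.4 247.4 641.4] F jig [-0.8  0.6] 0.2 w 0.0253182909926369 yaw err -3.14
```

Call:
drive_tool([
  {"ax": 0, "ay": 0, "az": 0, "x": 0, "y": 15, "z": 40, "gripper": 1},
  {"ax": 0, "ay": 0, "az": 0, "x": 0, "y": 15, "z": 40, "gripper": 1},
  {"ax": 0, "ay": 0, "az": 0, "x": 0, "y": 15, "z": 40, "gripper": 1},
  {"ax": 0, "ay": 0, "az": 0, "x": 0, "y": 15, "z": 40, "gripper": 1},
  {"ax": 0, "ay": 0, "az": 0, "x": 0, "y": 15, "z": 40, "gripper": 1},
  {"ax": 0, "ay": 0, "az": 0, "x": 0, "y": 15, "z": 40, "gripper": 1},
  {"ax": 0, "ay": 0, "az": 0, "x": 0, "y": 15, "z": 40, "gripper": 1},
  {"ax": 0, "ay": 0, "az": 0, "x": 0, "y": 15, "z": 40, "gripper": 1},
  {"ax": 0, "ay": 0, "az": 0, "x": 0, "y": 15, "z": 40, "gripper": 1},
  {"ax": 0, "ay": 0, "az": 0, "x": 0, "y": 15, "z": 40, "gripper": 1},
  {"ax": 0, "ay": 0, "az": 0, "x": 0, "y": 15, "z": 40, "gripper": 1},
  {"ax": 0, "ay": 0, "az": 0, "x": 0, "y": 0, "z": 0, "gripper": 1},
])

```text
time_s: 2.2
ee_pos: [0.409, 0.1801, 0.2133]
ee_rot: [1.003, 1.325, -1.004]
wrist_force: [0.2, 1.5, 0.9]
gripper_width: 0.0006
```

```bash
python3 - <<'E'
from h import *
goto(-42,25,150)
E
```

```text
t 2.2 jig now [155.1 105.9] tipz 205.3 shift [ 55.9  81.2 196.8] F jig [ 1.3 -0.6] 0.9 w 0.0006081066163064109 yaw err 3.139
```

Next is the rest of the traverse, still high. Then I'll take a wrist picture above the disc.

Call:
drive_tool([
  {"ax": 0, "ay": 0, "az": 0, "x": 0, "y": 13, "z": 33, "gripper": 1},
  {"ax": 0, "ay": 0, "az": 0, "x": 0, "y": 14, "z": 33, "gripper": 1},
  {"ax": 0, "ay": 0, "az": 0, "x": 0, "y": 13, "z": 33, "gripper": 1},
  {"ax": 0, "ay": 0, "az": 0, "x": 0, "y": 14, "z": 33, "gripper": 1},
  {"ax": 0, "ay": 0, "az": 0, "x": 0, "y": 13, "z": 33, "gripper": 1},
  {"ax": 0, "ay": 0, "az": 0, "x": 0, "y": 14, "z": 32, "gripper": 1},
  {"ax": 0, "ay": 0, "az": 0, "x": 25, "y": 0, "z": 0, "gripper": 1},
  {"ax": 0, "ay": 0, "az": 0, "x": 25, "y": 0, "z": 0, "gripper": 1},
  {"ax": 0, "ay": 0, "az": 0, "x": 0, "y": 0, "z": 0, "gripper": 1},
])

```text
time_s: 3.1
ee_pos: [0.5355, 0.0177, 0.1602]
ee_rot: [0.997, 1.337, -1.004]
wrist_force: [-0.6, -0.3, 1.0]
gripper_width: 0.0007
```

```bash
python3 - <<'E'
from h import *
goto(-42,25,61)
c=robot.get_calibration("wrist");print(c)
s,M,p,j=st();im=robot.capture("wrist")[:,:,::-1];cv2.imwrite("pics/w1.png",im)
E
```

```text
t 3.1 jig now [-35.8  28.9] tipz 152.2 shift [91.1  4.5  6.6] F jig [-0.1  0.6] 1.0 w 0.0006631895870861847 yaw err -3.138
{'fx': 272.7391726786925, 'fy': 272.7391726786925, 'cx': 255.20870795519954, 'cy': 187.01756739008343, 'mount': array([[-6.68526256e-05, -2.50156433e-01,  9.68205430e-01,
        -1.71465969e-01],
       [ 9.99999829e-01,  5.44978186e-04,  2.09854652e-04,
        -6.95342393e-04],
       [-5.80147330e-04,  9.68205279e-01,  2.50156354e-01,
        -7.25574353e-02],
       [ 0.00000000e+00,  0.00000000e+00,  0.00000000e+00,
         1.00000000e+00]])}
```

View pics/w1.png

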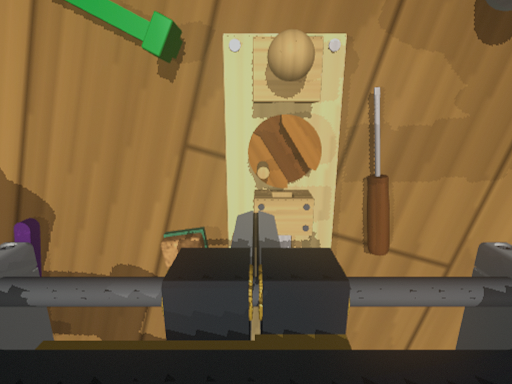

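The wrist view shows the stud top at (263,172), the disc at (285,150), the bridge just below it, and the shut fingertips at (255,215). I'll cast these rays to check them against the jig frame.

```bash
cat >> h.py <<'E'
def wray(uv,z,M,p):
    c=robot.get_calibration("wrist");A=c['mount']
    d=M@A[:3,:3]@np.array([(uv[0]-c['cx'])/c['fx'],(uv[1]-c['cy'])/c['fy'],1]);q=M@A[:3,3]+p
    X=q+d*(z-q[2])/d[2];o,R,*_=jig();return (R.T@(X[:2]-o)*1000).round(1)
E
python3 - <<'E'
from h import *
s,M,p,j=st()
for n,c,z in(("stud",(263,171),.086),("disc",(285,150),.05),("cornerL",(223,34),.018),("cornerR",(346,34),.018),("ball",(291,55),.081),("slot1",(260,125),.05),("slot2",(311,176),.05)):print(n,wray(c,z,M,p))
E
```

```text
stud [-12.   21.4]
disc [ 3.2 -2.1]
cornerL [120.1  63.1]
cornerR [120.5 -65.3]
ball [87.4 -1.4]
slot1 [28.4 24. ]
slot2 [-24.2 -30.5]
```

Call:
drive_tool([
  {"ax": 0, "ay": 0, "az": 0, "x": 20, "y": 4, "z": 6, "gripper": 1},
  {"ax": 0, "ay": 0, "az": 0, "x": 20, "y": 0, "z": 0, "gripper": 1},
  {"ax": 0, "ay": 0, "az": 0, "x": 20, "y": 0, "z": 0, "gripper": 1},
  {"ax": 0, "ay": 0, "az": 0, "x": 20, "y": 0, "z": 0, "gripper": 1},
  {"ax": 0, "ay": 0, "az": 0, "x": 10, "y": 0, "z": 0, "gripper": 1},
  {"ax": 0, "ay": 0, "az": 0, "x": 0, "y": 0, "z": 0, "gripper": 1},
])

```text
time_s: 3.75
ee_pos: [0.5436, 0.0128, 0.0733]
ee_rot: [0.999, 1.33, -1.0]
wrist_force: [-0.3, 0.4, -0.3]
gripper_width: 0.0008
```

```bash
python3 - <<'E'
from h import *
goto(-20,25,62)
E
```

```text
t 3.75 jig now [-42.7  22.5] tipz 65.3 shift [  3.3  -2.5 -22.7] F jig [0.4 0.2] -0.3 w 0.0008428405308502249 yaw err -3.139
```

Call:
drive_tool([
  {"ax": 0, "ay": 0, "az": 0, "x": 3, "y": -2, "z": -4, "gripper": 1},
  {"ax": 0, "ay": 0, "az": 0, "x": 0, "y": 0, "z": -4, "gripper": 1},
  {"ax": 0, "ay": 0, "az": 0, "x": 0, "y": 0, "z": -4, "gripper": 1},
  {"ax": 0, "ay": 0, "az": 0, "x": 0, "y": 0, "z": -4, "gripper": 1},
  {"ax": 0, "ay": 0, "az": 0, "x": 0, "y": 0, "z": -4, "gripper": 1},
  {"ax": 0, "ay": 0, "az": 0, "x": 0, "y": 0, "z": -3, "gripper": 1},
  {"ax": 0, "ay": 0, "az": 0, "x": 0, "y": 0, "z": 0, "gripper": 1},
])

```text
time_s: 4.45
ee_pos: [0.535, 0.0321, 0.0709]
ee_rot: [0.996, 1.328, -1.002]
wrist_force: [-1.6, -4.9, 1.7]
gripper_width: 0.0005
```

```bash
python3 - <<'E'
from h import *
goto(-14,25,62)
s,M,p,j=st();im=robot.capture("wrist")[:,:,::-1];cv2.imwrite("pics/w2.png",im)
cv2.imwrite("pics/w2c.png",cv2.resize(im[90:250,190:390],(800,640))[:600])
E
```

```text
t 4.45 jig now [-21.8  25.4] tipz 62.9 shift [ 0.9  0.4 -7.8] F jig [-4.3  2.9] 1.7 w 0.0004855044151206201 yaw err -3.138
```

View pics/w2c.png

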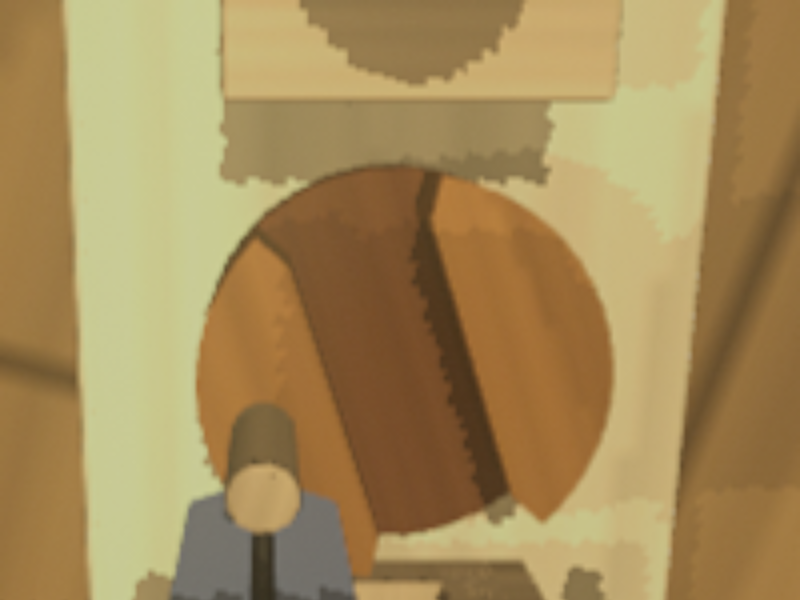

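The crop shows the stud seated against the fingers at (263,497), and the slot still about 0.31 rad out of line. That agrees with the stud at x -8.5 and a contact offset of about 13.5 mm, so I need another 8 mm.

Call:
drive_tool([
  {"ax": 0, "ay": 0, "az": 0, "x": 0, "y": 0, "z": -3, "gripper": 1},
  {"ax": 0, "ay": 0, "az": 0, "x": 0, "y": 0, "z": -3, "gripper": 1},
  {"ax": 0, "ay": 0, "az": 0, "x": 0, "y": 0, "z": -2, "gripper": 1},
  {"ax": 0, "ay": 0, "az": 0, "x": 0, "y": 0, "z": 0, "gripper": 1},
  {"ax": 0, "ay": 0, "az": 0, "x": 0, "y": 0, "z": 0, "gripper": 1},
])

```text
time_s: 5.0
ee_pos: [0.5317, 0.0402, 0.0705]
ee_rot: [0.996, 1.33, -1.003]
wrist_force: [-3.0, -5.0, 1.1]
gripper_width: 0.0007
```

```bash
python3 - <<'E'
from h import *
goto(-14,25,62)
im=robot.capture("wrist")[:,:,::-1]
cv2.imwrite("pics/w3c.png",cv2.resize(im[90:250,190:390],(800,640))[:600])
E
```

```text
t 5.0 jig now [-13.1  26.4] tipz 62.5 shift [0.5 1.4 0.9] F jig [-4.   4.3] 1.1 w 0.0006821601203882985 yaw err -3.138
```

View pics/w3c.png

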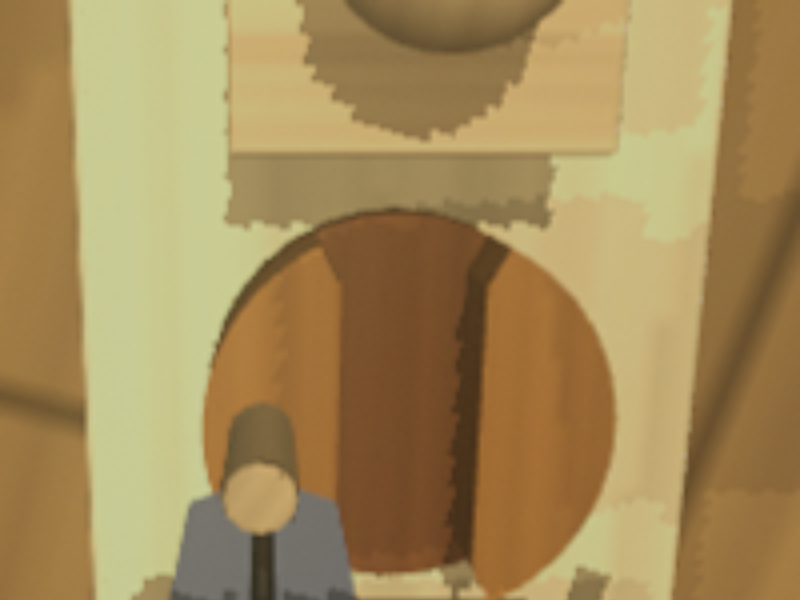

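The slot is now in line to about 0.02 rad. Its edges match the board's edges after perspective. I'll back off, rise, and go over to behind the end block.

Call:
drive_tool([
  {"ax": 0, "ay": 0, "az": 0, "x": 0, "y": 0, "z": 8, "gripper": 1},
  {"ax": 0, "ay": 0, "az": 0, "x": -20, "y": 0, "z": 4, "gripper": 1},
  {"ax": 0, "ay": 0, "az": 0, "x": -25, "y": 0, "z": 0, "gripper": 1},
  {"ax": 0, "ay": 0, "az": 0, "x": 0, "y": 4, "z": 35, "gripper": 1},
  {"ax": 0, "ay": 0, "az": 0, "x": 0, "y": 4, "z": 35, "gripper": 1},
  {"ax": 0, "ay": 0, "az": 0, "x": 0, "y": 4, "z": 35, "gripper": 1},
  {"ax": 0, "ay": 0, "az": 0, "x": 0, "y": 4, "z": 35, "gripper": 1},
  {"ax": 0, "ay": 0, "az": 0, "x": 0, "y": 5, "z": 35, "gripper": 1},
  {"ax": 0, "ay": 0, "az": 0, "x": 0, "y": 5, "z": 35, "gripper": 1},
  {"ax": 0, "ay": 0, "az": 0, "x": 0, "y": 0, "z": 25, "gripper": 1},
  {"ax": 0, "ay": 0, "az": 0, "x": 0, "y": 0, "z": 0, "gripper": 1},
])

```text
time_s: 6.15
ee_pos: [0.6283, -0.1925, 0.1152]
ee_rot: [1.003, 1.325, -1.002]
wrist_force: [0.1, 0.5, 0.1]
gripper_width: 0.0006
```

```bash
python3 - <<'E'
from h import *
goto(-260,0,47)
im=robot.capture("wrist")[:,:,::-1];cv2.imwrite("pics/w4.png",im)
E
```

```text
t 6.15 jig now [-263.4   -2.6] tipz 107.2 shift [60.2 -2.7 -3.5] F jig [ 0.5 -0.2] 0.1 w 0.0005703006561932748 yaw err 3.14
```

View pics/w4.png

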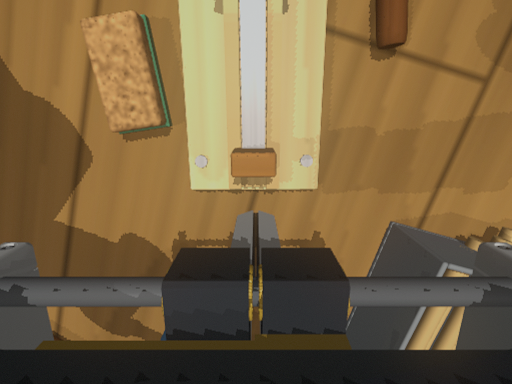

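The block is at (254,163), straight ahead of the fingertips at (255,215), and the space behind it is clear. I'll go down and start the push.

Call:
drive_tool([
  {"ax": 0, "ay": 0, "az": 0, "x": 20, "y": -2, "z": 0, "gripper": 1},
  {"ax": 0, "ay": 0, "az": 0, "x": 20, "y": 0, "z": 0, "gripper": 1},
  {"ax": 0, "ay": 0, "az": 0, "x": 19, "y": 0, "z": 0, "gripper": 1},
  {"ax": 0, "ay": 0, "az": 0, "x": 0, "y": 0, "z": -6, "gripper": 1},
  {"ax": 0, "ay": 0, "az": 0, "x": 0, "y": 0, "z": -6, "gripper": 1},
  {"ax": 0, "ay": 0, "az": 0, "x": 0, "y": 0, "z": -5, "gripper": 1},
  {"ax": 0, "ay": 0, "az": 0, "x": 0, "y": 0, "z": -5, "gripper": 1},
  {"ax": 0, "ay": 0, "az": 0, "x": 0, "y": 0, "z": -5, "gripper": 1},
  {"ax": 0, "ay": 0, "az": 0, "x": 0, "y": 0, "z": 0, "gripper": 1},
])

```text
time_s: 7.1
ee_pos: [0.6178, -0.1628, 0.0575]
ee_rot: [1.001, 1.327, -0.999]
wrist_force: [1.1, -0.4, 1.1]
gripper_width: 0.0004
```

```bash
python3 - <<'E'
from h import *
goto(-118,0,47)
E
```

```text
t 7.1 jig now [-231.9   -0.7] tipz 49.5 shift [   2.5   -0.5 -113.9] F jig [-0.7 -1. ] 1.1 w 0.00040284006680950624 yaw err -3.139
```

Call:
drive_tool([
  {"ax": 0, "ay": 0, "az": 0, "x": 0, "y": 0, "z": -6, "gripper": 1},
  {"ax": 0, "ay": 0, "az": 0, "x": 0, "y": 0, "z": -6, "gripper": 1},
  {"ax": 0, "ay": 0, "az": 0, "x": 0, "y": 0, "z": -6, "gripper": 1},
  {"ax": 0, "ay": 0, "az": 0, "x": 0, "y": 0, "z": -6, "gripper": 1},
  {"ax": 0, "ay": 0, "az": 0, "x": 0, "y": 0, "z": -6, "gripper": 1},
  {"ax": 0, "ay": 0, "az": 0, "x": 0, "y": 0, "z": -6, "gripper": 1},
])

```text
time_s: 7.7
ee_pos: [0.6074, -0.1284, 0.0567]
ee_rot: [1.001, 1.328, -1.0]
wrist_force: [0.9, -5.3, 4.4]
gripper_width: 0.0008
```

```bash
python3 - <<'E'
from h import *
goto(-118,0,47)
E
```

```text
t 7.7 jig now [-1.961e+02 -1.000e-01] tipz 48.7 shift [  1.6   0.  -78.1] F jig [-5.3  0.6] 4.4 w 0.0007662668384872317 yaw err -3.14
```

The push force is small and steady, so the nose is passing the disc. I'll carry on.

Call:
drive_tool([
  {"ax": 0, "ay": 0, "az": 0, "x": 0, "y": 0, "z": -6, "gripper": 1},
  {"ax": 0, "ay": 0, "az": 0, "x": 0, "y": 0, "z": -6, "gripper": 1},
  {"ax": 0, "ay": 0, "az": 0, "x": 0, "y": 0, "z": -6, "gripper": 1},
  {"ax": 0, "ay": 0, "az": 0, "x": 0, "y": 0, "z": -6, "gripper": 1},
  {"ax": 0, "ay": 0, "az": 0, "x": 0, "y": 0, "z": -6, "gripper": 1},
  {"ax": 0, "ay": 0, "az": 0, "x": 0, "y": 0, "z": -6, "gripper": 1},
  {"ax": 0, "ay": 0, "az": 0, "x": 0, "y": 0, "z": -6, "gripper": 1},
  {"ax": 0, "ay": 0, "az": 0, "x": 0, "y": 0, "z": -6, "gripper": 1},
  {"ax": 0, "ay": 0, "az": 0, "x": 0, "y": 0, "z": -6, "gripper": 1},
  {"ax": 0, "ay": 0, "az": 0, "x": 0, "y": 0, "z": -6, "gripper": 1},
  {"ax": 0, "ay": 0, "az": 0, "x": 0, "y": 0, "z": -6, "gripper": 1},
])

```text
time_s: 8.8
ee_pos: [0.5889, -0.0648, 0.0564]
ee_rot: [1.0, 1.329, -1.0]
wrist_force: [1.4, -5.4, 3.8]
gripper_width: 0.0003
```

```bash
python3 - <<'E'
from h import *
goto(-118,0,47)
E
```

```text
t 8.8 jig now [-129.8    0.2] tipz 48.4 shift [  1.4   0.2 -11.8] F jig [-5.5  0.1] 3.8 w 0.00032391423015529306 yaw err -3.14
```

Call:
drive_tool([
  {"ax": 0, "ay": 0, "az": 0, "x": 0, "y": 0, "z": -3, "gripper": 1},
  {"ax": 0, "ay": 0, "az": 0, "x": 0, "y": 0, "z": -3, "gripper": 1},
  {"ax": 0, "ay": 0, "az": 0, "x": 0, "y": 0, "z": -2, "gripper": 1},
  {"ax": 0, "ay": 0, "az": 0, "x": 0, "y": 0, "z": -2, "gripper": 1},
  {"ax": 0, "ay": 0, "az": 0, "x": 0, "y": 0, "z": -1, "gripper": 1},
])

```text
time_s: 9.3
ee_pos: [0.5859, -0.0546, 0.0564]
ee_rot: [1.001, 1.329, -1.001]
wrist_force: [1.8, -3.9, 2.9]
gripper_width: 0.0001
```

```bash
python3 - <<'E'
from h import *
goto(-118,0,47)
E
```

```text
t 9.3 jig now [-119.1    0.3] tipz 48.4 shift [ 1.4  0.3 -1.1] F jig [-4.3 -0.6] 2.9 w 9.078084659754613e-05 yaw err -3.14
```

Call:
drive_tool([
  {"ax": 0, "ay": 0, "az": 0, "x": 0, "y": 0, "z": -1, "gripper": 1},
  {"ax": 0, "ay": 0, "az": 0, "x": 0, "y": 0, "z": -1, "gripper": 1},
  {"ax": 0, "ay": 0, "az": 0, "x": 0, "y": 0, "z": -1, "gripper": 1},
])

```text
time_s: 9.6
ee_pos: [0.5856, -0.0531, 0.0565]
ee_rot: [0.998, 1.327, -1.001]
wrist_force: [1.7, -8.9, 3.0]
gripper_width: 0.0001
```

```bash
python3 - <<'E'
from h import *
goto(-118,0,47)
E
```

```text
t 9.6 jig now [-117.6    0.2] tipz 48.5 shift [1.5 0.2 0.4] F jig [-9.   0.8] 3.0 w 0.00014657645455897096 yaw err -3.139
```

Call:
drive_tool([
  {"ax": 0, "ay": 0, "az": 0, "x": 0, "y": 0, "z": -1, "gripper": 1},
  {"ax": 0, "ay": 0, "az": 0, "x": 0, "y": 0, "z": -1, "gripper": 1},
  {"ax": 0, "ay": 0, "az": 0, "x": 0, "y": 0, "z": 0, "gripper": 1},
])

```text
time_s: 9.9
ee_pos: [0.5856, -0.053, 0.0565]
ee_rot: [0.996, 1.325, -1.001]
wrist_force: [2.0, -11.6, 2.1]
gripper_width: 0.0006
```

Call:
drive_tool([
  {"ax": 0, "ay": 0, "az": 0, "x": 0, "y": 0, "z": 8, "gripper": 1},
  {"ax": 0, "ay": 0, "az": 0, "x": 0, "y": 0, "z": 15, "gripper": 1},
  {"ax": 0, "ay": 0, "az": 0, "x": -25, "y": 0, "z": 10, "gripper": 1},
  {"ax": 0, "ay": 0, "az": 0, "x": -30, "y": 0, "z": 10, "gripper": 1},
  {"ax": 0, "ay": 0, "az": 0, "x": -30, "y": 0, "z": 0, "gripper": 1},
  {"ax": 0, "ay": 0, "az": 0, "x": -30, "y": 0, "z": 0, "gripper": 1},
  {"ax": 0, "ay": 0, "az": 0, "x": 0, "y": 0, "z": 0, "gripper": 1},
])

```text
time_s: 10.6
ee_pos: [0.5987, -0.0915, 0.175]
ee_rot: [1.003, 1.323, -0.997]
wrist_force: [-0.4, 0.1, 0.1]
gripper_width: 0.0004
```

```bash
python3 - <<'E'
from h import *
goto(-118,0,47)
im=robot.capture("wrist")[:,:,::-1]
cv2.imwrite("pics/w5.png",cv2.resize(im[0:240,130:430],(750,600)))
E
```

```text
t 10.6 jig now [-158.2   -1.9] tipz 167.0 shift [120.   -2.6 -40.4] F jig [0.2 0.3] 0.1 w 0.0004044349322934821 yaw err -3.14
```

View pics/w5.png

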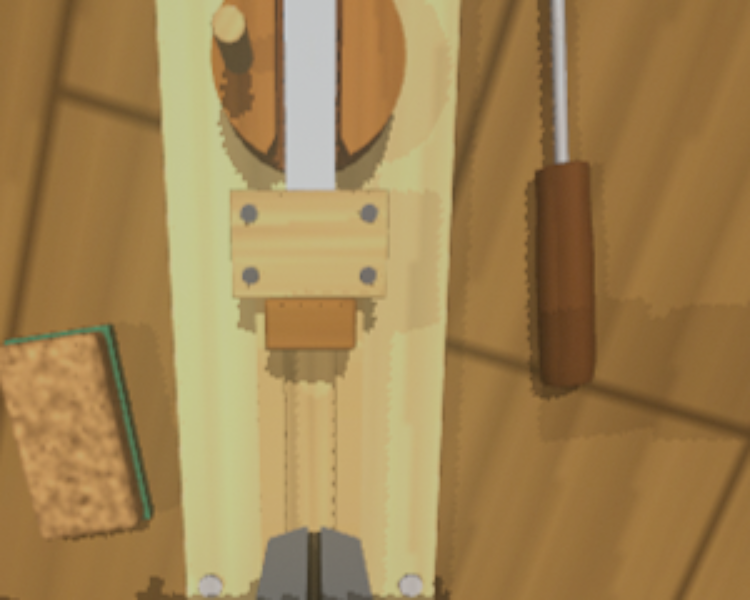

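The block sits flush against the bridge at (310,298), the bar runs through the aligned slot, and the gripper is clear. I'll check the ball and the loose things against the first top picture, then hand in.

```bash
python3 - <<'E'
from h import *
a=cv2.imread("pics/top0.png");b=robot.capture("top")[:,:,::-1].copy();cv2.imwrite("pics/top1.png",b)
g=lambda i:cv2.cvtColor(i,6)
for n,(u,v,h) in dict(ball=(195,180,12),sander=(281,198,16),mug=(376,158,16),glue=(152,118,14),tray=(82,186,30),hammer=(380,220,30),driver=(235,138,18)).items():
    t=g(a)[v-h:v+h,u-h:u+h];r=cv2.matchTemplate(g(b)[v-h-8:v+h+8,u-h-8:u+h+8],t,5);_,s,_,l=cv2.minMaxLoc(r);print(n,round(s,2),l[0]-8,l[1]-8)
print(robot.read_state()['wrist_force'],robot.hand_in())
E
```

```text
ball 1.0 0 0
sander 0.59 -8 2
mug 0.89 0 0
glue 0.99 0 0
tray 0.98 0 0
hammer 0.79 0 0
driver 0.83 -4 1
the job is handed in; nothing more can be done
[-0.21545144 -0.19621315 -0.92254612] None
```

The sander and screwdriver matches scored poorly, possibly because the arm hides them from above. I'll check both against the last wrist picture.

```bash
python3 - <<'E'
from h import *
s,M,p,j=st();o,R,*_=jig()
w=lambda c,z:(R.T@(ray("top",np.array(c)/5+[175,125]-.4,z)[:2]-o)*1000).round(1)
print("sander",w((533,355),.03),wray((130+78/2.5,432/2.5),.03,M,p))
print("driver end",w((403,22),.018),wray((130+567/2.5,385/2.5),.018,M,p))
E
```

```text
the job is handed in; nothing more can be done
```

The jig is locked and the job is handed in, at about 11 s of the 48 s allowed. I turned the disc by pushing its stud with the shut fingers. I then pushed the bar by its end block through the disc until it met the stop, and backed the gripper off clear.

**What the checks showed:**
- **Disc:** the slot was within about 0.02 rad of true before the push. In the last picture the bar lies through it.
- **Bar:** the push force rose to about 12 N as the finger stopped advancing at the expected home position. The block is flush against the guide bridge, and the pushing force stayed low on the way (4 to 6 N). The bar's height and tilt were judged only from the pictures.
- **Gripper:** it was clear of everything at hand-in, with a wrist force of about 1 N or less.
- **Ball, glue and tray:** before/after matching in the top view showed no shift, with scores of 0.98 to 1.0. The mug (0.89) and hammer (0.79) also showed no shift, but less clearly.

**Check that disagreed:** the same matching gave poor results for the sander (score 0.59, apparent shift 8 px) and the screwdriver (0.83, 4 px). I think the arm was hiding them from the top camera, but I handed in before confirming it. A later cross-check was refused because the job was already in. In the wrist pictures both lay beside the jig, I never drove the tool at bench level near them, and I felt no unexpected force. Their exact displacement is unmeasured.

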